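Load a walnut blank between the lathe centres

TASK

Take the dark walnut blank from the sloping rack, lay it gently and level in the two V rests of the lathe and let go of it. Then slide the tailstock along the bed until the blank is held endwise between the drive centre and the tailstock point with no gap at either end. Leave the pale maple blank, the mug, the wax tin and the spanner where they are.

Things in the scene. Friction and masses are not known exactly. Their poses are not given: they have to be found in the camera images.
- walnut: The blank to load: dark brown round wooden bar, 42 mm diameter, 160 mm long, 0.1 to 0.25 kg. Origin at its middle, x along its axis; the two ends are alike. At the start it lies in one of the rack's two places, its axis sloping 30 degrees from level, the end farther from the robot being the low one.
- maple: Pale wooden bar of the same size (42 x 160 mm) in the rack's other place, origin at its middle, x along its axis. To be left alone.
- rack: Fixed rack, grey board, 210 wide, 190 deep, 190 mm high. Origin under its middle on the table; x level, down the slope, away from the robot; y across. The board falls 30 degrees to +x. Two places, at y = +50 and -50 mm; a blank's middle is over x = 0, 120 mm up. It lies on V rests 16 mm wide, 55 mm up and down the slope from its middle, low end at a stop. The board is 37 mm below the blank's axis.
- lathe: Small bench lathe, cream-yellow, 690 mm long, fixed to the table. Origin under its middle on the table; y along the bed towards the headstock (140 x 170 mm, 270 mm high, its near face at y = 150 mm); x across the bed (100 mm wide), pointing away from the robot. Bed top 77 mm and spindle axis 175 mm above the table, the axis over x = 0.
- rest_mid (a point): On the spindle axis, 175 mm up, axes as the lathe's: the middle of the walnut blank when it lies in the rests and touches the drive centre. Two plywood V rests, 16 mm wide, at y = -45 and +45 mm from here, free between; 45 degree flanks, tips 41 mm to each side, 5 mm above the axis. Lay the blank some 10 mm short of here (to -y), clear of the drive centre; the tailstock pushes it home.
- drive_face (a point): Centre of the flat face (26 mm diameter) of the drive centre on the headstock spindle, 80 mm from rest_mid along the lathe's +y. It does not move.
- tail_tip (a point): The blunt tip (10 mm diameter) of the tailstock's point, on the spindle axis; it looks towards the drive centre and moves with the tailstock.
- tail_bar (a point): Middle of the black round grip bar on top of the tailstock: bar 80 mm long across the bed (along the lathe's x), 18 mm diameter, its axis 250 mm above the table and 42 mm above the tailstock's body (90 mm long along the bed), carried on one 16 mm post at its middle. It lies 100 mm behind tail_tip and moves with the tailstock.
- tailstock (a joint): Position of the tailstock along the bed in m: 0 fully back, growing towards the headstock, at most 0.16. With the walnut blank held between the centres it reads 0.110. It slides with about 5 N and stays where it is left.
- mug: Dark red drinking cup, 84 mm across, 100 mm high, origin under its middle. To be left alone.
- wax: Round wax tin with a white lid, 80 mm across, 50 mm high, origin under its middle. To be left alone.
- spanner: Steel spanner, 180 mm long, lying on the table between robot and lathe, x along its length. To be left alone.
Things that resemble listed ones, but are neither listed nor needed, are in the scene too. What is meant by the walnut is not blue or turquoise, and is the larger of those in its own colour.

How it is judged:
By the outcome, as a careful person would: the job done as asked, in the order asked, and still so for the second after the job is handed in, with the robot touching nothing.
It also fails if it takes over 54 s, if anything falls off the work surface, if the arm or the gripper's body presses on something with over 40 N, if the wrist force passes 120 N, or if a joint passes its speed limit or range.

ROBOT

A 6-joint arm with a two-finger parallel gripper is mounted at the origin on the work surface. World frame = base frame: x ahead of the robot, y to its left, z up, the work surface at z = 0. Lengths are in m, angles in rad, forces in N, time in s.
With the tool pointing down it reaches from about 0.35 to 0.775 m from the base axis. Payload 5.5 kg.
Tool frame: the origin (TCP) lies midway between the tips of the shut fingers; the grasp point (between the pads) lies 19 mm behind it; z points along the fingers, y is the line along which they close (so a half turn about z gives the same grasp; the last joint's range is limited). The gripper opens to 85 mm and grips with 20 to 120 N. Pads are 22 mm wide; open, the fingers measure 114 mm over their backs; the gripper's body (76 mm by 85 mm) begins 54 mm behind the grasp point. The pads swing forward as they close: fully open they stand 13 mm farther back than shut.
Start: joints at [-1.274, 0.313, 0.046, 1.304, 0, 1.431], TCP at [0.243, -0.521, 0.209] pointing down, gripper open.
Joint ranges: [-2.76, 2.76], [-0.86, 1.69], [-1.03, 1.26], [-2.2, 2.34], [-1.47, 1.5], [-3.14, 3.14]. Speed limits (rad/s): [2.57, 2.57, 3.14, 3.14, 3.14, 3.14].

INTERFACE

Orientations are given as a unit quaternion [w, x, y, z].
In Python, from workcell import get_state, read_camera, camera_info, hand_in, recognise gives the robot as it stands.
- The arm moves only by the tool arm_command, never from a script. Its argument "moves" is one flat list of numbers, 7 for each row, row after row: the opening, from -1 (shut) to 1 (fully open), then the shift along the tool's x, y, z in mm, then the turn, a rotation vector about the tool's x, y, z in rad. A call has 1 to 8 rows; each row shifts and turns the commanded pose from where the row before left it, along the tool's axes as they then stand; what a row does not reach is not made up. A row lasts 1/8 s, in which the tool goes at most 62.5 mm and 10.7 degrees, less where a joint would pass 70% of its speed; a pose out of reach is approached as far as the arm can. A call with a gripper value outside its range is refused whole. The fingers move at their own pace and stop on an object; "newtons" is the grip in N (left out, the last holds). Time passes only in rows, so rows that do not move let the fingers close. It gives the time, the measured TCP pose, the force, the opening and the grip force at its end, in the units of the state.
- get_state(): the state, without advancing time (a new reading comes with each control period).
- read_camera(name): name is "scene" or "top"; returns (picture, depth): 420x560x3 uint8, blue, green, red; 420x560 float32, m along the optical axis (not along the pixel's ray), 0 where there is no reading.
- camera_info(name): a dict with "fovy" (degrees; the focal length in pixels is half the picture's height over the tangent of half this angle, whatever the lens; pixels are square), "cx", "cy" (the principal point, pixels), "eye" and "orientation" of the camera in the world. Camera axes: x right, y down, z forward; pixel columns grow to the right and rows downward; lengths in m; the calibration is good to about 2 mm. A picture is of the moment at which its call begins. camera_info takes no time and is no camera call.
- hand_in(): hands the job in; it is judged then, once.
Trained networks look in the newest picture that a camera, given by its name, has taken for a name from the list of things; names that differ only in an ending like _2 or _b are one class to them, and where a whole thing is asked for, a point or a joint stands for the part that bears it (a point fixed in the world has none). Each returns a list of dicts, best first, with "confidence" (0 to 1); they miss things now and then, are a little off and sometimes report something else, mostly with a low value. They report only what shows in the picture. A call takes as long as a camera call. They do not tell look-alikes from the thing itself.
- recognise(camera, label): "point" ([column, row] in pixels, amid what is visible of it).
The state is a dict: "clock": time; "joint_pos": joint angles; "qvel": joint speeds; "tau": joint torques, N m; "tcp_pos": TCP position; "orientation": TCP orientation; "wrist_force": force on the tool from outside, world axes, zero at the start; "ft_torque": the same for the moment, N m; "finger_gap": finger opening in m; "grip_force": force on a finger pad.
Only numpy, scipy, OpenCV 4.12 (cv2) and the standard library are available. Lean on these libraries where they do the work, as an engineer would, in place of code of your own. Each camera call takes 0.05 s, during which the arm holds its last target. There are 200 camera calls.

## Working session

There is one attempt and no reset: what is moved stays moved. The work goes in short steps, Python scripts to look and compute and a tool call to move; the robot and the scene stay as the last step left them, time stands still between calls to the robot, and variables do not carry over. Pictures are saved under pics/ and viewed, at most 10 in all, crops included, and the job is handed in when it is done.

Besides the shell and the picture viewer there is one more tool, called after ">>>" as name(argument=value, ...), one argument or row to a line, values as JSON. arm_command: Moves the arm, as the interface text tells. Its arguments: {"type":"object","properties":{"moves":{"type":"array"},"newtons":{"type":"number"}},"required":["moves"]}

```bash
mkdir -p pics; cat > h.py <<'E'
import numpy as np, cv2
from scipy.spatial.transform import Rotation as R
from workcell import get_state, read_camera, camera_info, hand_in, recognise
def q2R(q): return R.from_quat([q[1],q[2],q[3],q[0]]).as_matrix()
def cloud(n,d):
    c=camera_info(n); f=d.shape[0]/2/np.tan(np.radians(c['fovy'])/2)
    v,u=np.mgrid[:d.shape[0],:d.shape[1]]
    p=np.stack([(u-c['cx'])/f*d,(v-c['cy'])/f*d,d],-1)
    o=c['orientation']; M=q2R(o) if np.size(o)==4 else np.array(o)
    P=p@M.T+np.array(c['eye']); P[d==0]=np.nan
    return P
E
python3 - <<'E'
from h import *
np.set_printoptions(precision=3,suppress=True)
for n in ('scene','top'):
    im,d=read_camera(n); cv2.imwrite(f'pics/{n}0.png',im); P=cloud(n,d); np.savez(f'{n}0.npz',im=im,d=d,P=P)
    print(n,camera_info(n))
    for l in ['walnut','maple','rack','lathe','tail_bar','mug','wax','spanner']:
        for r in recognise(n,l)[:4]:
            u,v=map(int,np.round(r['point'])); print(l,round(r['confidence'],2),(u,v),P[v,u])
print(get_state())
E
```

```text
scene {'fovy': 50.926202971973375, 'cx': 276.32624398363663, 'cy': 209.6494462131202, 'eye': array([ 1.162, -0.305,  0.877]), 'orientation': array([-0.302,  0.739,  0.559, -0.226])}
walnut 0.98 (210, 238) [ 0.514 -0.27   0.138]
walnut 0.82 (105, 268) [ 0.445 -0.52   0.031]
walnut 0.68 (176, 184) [ 0.197 -0.323  0.033]
walnut 0.64 (192, 344) [ 0.693 -0.35   0.027]
maple 0.9 (172, 229) [ 0.464 -0.347  0.138]
rack 0.82 (197, 246) [ 0.481 -0.301  0.082]
lathe 0.58 (423, 216) [0.556 0.238 0.107]
tail_bar 0.8 (313, 223) [ 0.566 -0.051  0.177]
mug 0.7 (274, 340) [ 0.723 -0.182  0.014]
mug 0.23 (212, 237) [ 0.514 -0.265  0.14 ]
wax 0.79 (377, 320) [0.757 0.034 0.05 ]
top {'fovy': 42.68024046642462, 'cx': 282.676641855526, 'cy': 206.4382697056887, 'eye': array([ 0.187, -0.089,  1.578]), 'orientation': array([-0.07 ,  0.709, -0.698,  0.067])}
walnut 0.84 (436, 227) [ 0.438 -0.529  0.027]
walnut 0.65 (347, 200) [ 0.488 -0.256  0.152]
walnut 0.55 (371, 146) [ 0.68  -0.344  0.03 ]
maple 0.86 (379, 217) [ 0.443 -0.343  0.147]
rack 0.91 (358, 221) [ 0.439 -0.292  0.102]
rack 0.24 (319, 118) [ 0.776 -0.189  0.005]
lathe 0.92 (163, 183) [0.526 0.243 0.162]
lathe 0.32 (360, 221) [ 0.431 -0.291  0.149]
mug 0.65 (321, 115) [ 0.781 -0.194  0.018]
mug 0.19 (159, 180) [0.56  0.281 0.055]
wax 0.82 (243, 122) [0.743 0.041 0.049]
wax 0.19 (164, 181) [0.534 0.243 0.151]
spanner 0.63 (256, 241) [ 0.391 -0.004  0.006]
{'clock': 0.9, 'joint_pos': array([-1.274,  0.313,  0.046,  1.304, -0.   ,  1.431]), 'qvel': array([-0.   , -0.002,  0.002, -0.001, -0.001,  0.   ]), 'tau': array([  0.   , -48.044,  29.882,  -0.   ,  -0.   ,   0.   ]), 'tcp_pos': array([ 0.243, -0.521,  0.209]), 'orientation': array([ 0.   ,  0.976,  0.217, -0.   ]), 'wrist_force': array([1.171, 0.256, 0.14 ]), 'ft_torque': array([ 0.031, -0.013, -0.04 ]), 'grip_force': 0.0, 'finger_gap': 0.08549988390878051}
```

View pics/scene0.png

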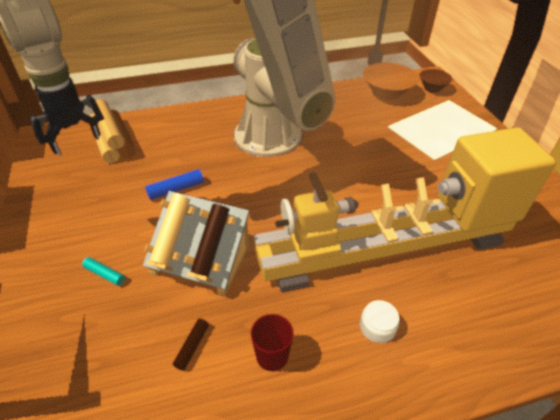

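View pics/top0.png

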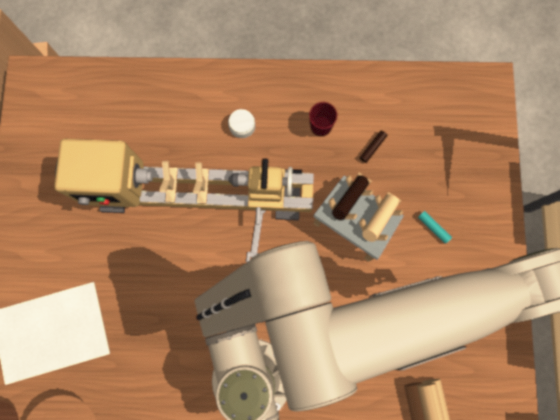

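The pictures show the walnut in the rack place next to the lathe (scene 210,238; top 350,197). The maple is at 172,229 in scene. The dark decoy lies on the table at 192,344. The rests are near scene 390–425,210, and the black tail bar is at about 318,188. Next I fit the geometry.

```bash
cat > fit.py <<'E'
from h import *
from scipy.optimize import least_squares
np.set_printoptions(precision=4,suppress=True)
D={n:np.load(n+'0.npz') for n in('scene','top')}
box={'scene':(185,198,235,282),'top':(328,172,374,224)}
for n in D:
    im,P=D[n]['im'].astype(int),D[n]['P']; u0,v0,u1,v1=box[n]
    m=np.zeros(im.shape[:2],bool); m[v0:v1,u0:u1]=True
    m&=(im.max(-1)<95)&(P[...,2]>0.06)&(im[...,2]>=im[...,0])
    X=P[m]; 
    def res(p):
        a=np.array([np.cos(p[3])*np.cos(p[4]),np.sin(p[3])*np.cos(p[4]),-np.sin(p[4])])
        w=X-p[:3]; t=w@a; return np.linalg.norm(w-np.outer(t,a),axis=1)-.021
    def full(p):
        a=np.array([np.cos(p[3])*np.cos(p[4]),np.sin(p[3])*np.cos(p[4]),-np.sin(p[4])])
        return np.r_[res(p),((p[:3]-np.median(X,0))@a),3*(p[4]-np.pi/6)]
    s=least_squares(full,[*(np.median(X,0)-[0,0,.015]),-.5,np.pi/6],loss='soft_l1',f_scale=.003)
    p=s.x;a=np.array([np.cos(p[3])*np.cos(p[4]),np.sin(p[3])*np.cos(p[4]),-np.sin(p[4])])
    t=(X-p[:3])@a; r=res(p); t=t[abs(r)<.006]; lo,hi=np.percentile(t,[.5,99.5])
    print(n,m.sum(),'fit',p[:3],'yaw',p[3],'slope',np.degrees(p[4]),'ext',lo,hi,'mid',p[:3]+a*(lo+hi)/2,'rms',np.median(abs(r)))
# lathe: headstock top
A=np.vstack([D[n]['P'].reshape(-1,3) for n in D]); C=np.vstack([D[n]['im'].reshape(-1,3) for n in D]).astype(int); S=np.r_[np.zeros(420*560),np.ones(420*560)]
ok=~np.isnan(A[:,0])&(A[:,1]>-.15)&(A[:,1]<.6)&(A[:,0]>.38)&(A[:,0]<.72); A,C,S=A[ok],C[ok],S[ok]
for s in (0,1):
    h=A[(S==s)&(abs(A[:,2]-.27)<.008)&(A[:,1]>.1)]; print('head top',s,cv2.minAreaRect(h[:,:2].astype(np.float32)),np.median(h[:,2]))
    b=A[(S==s)&(abs(A[:,2]-.077)<.008)&(A[:,1]<.3)]; print('bed',s,cv2.minAreaRect(b[:,:2].astype(np.float32)),len(b))
np.savez('l.npz',A=A,C=C,S=S)
E
python3 fit.py
```

```text
scene 1088 fit [ 0.5089 -0.2737  0.1162] yaw -0.5933844758186821 slope 29.992678965815355 ext -0.08382380564646097 0.06951420557414623 mid [ 0.5038 -0.2702  0.1198] rms 0.0009301660322633739
top 745 fit [ 0.4892 -0.2585  0.1289] yaw -0.5991502701641143 slope 29.987482691494716 ext -0.0619087066678985 0.09663569912391366 mid [ 0.5017 -0.2669  0.1203] rms 0.0015463747212095952
head top 0 ((0.5454939603805542, 0.40659889578819275), (0.16859358549118042, 0.13848447799682617), 88.88228607177734) 0.2702132512779946
bed 0 ((0.5386509895324707, 0.07500340044498444), (0.45124581456184387, 0.11137053370475769), 88.4142074584961) 2944
head top 1 ((0.5440353751182556, 0.4063105583190918), (0.16933557391166687, 0.13854901492595673), 88.72000122070312) 0.2684907784005611
bed 1 ((0.5108810663223267, 0.07662957906723022), (0.45069605112075806, 0.15757203102111816), 88.41368103027344) 2289
```

```bash
cat > fit2.py <<'E'
from h import *
np.set_printoptions(precision=4,suppress=True)
f=np.load('l.npz');A,C,S=f['A'],f['C'],f['S']
th=np.radians(88.8); Y=np.array([np.cos(th),np.sin(th)]); X=np.array([Y[1],-Y[0]])
o=np.array([.5448,.4065])-.235*Y; print('origin',o)
L=np.c_[(A[:,:2]-o)@X,(A[:,:2]-o)@Y,A[:,2]]
def q(m,t): 
    print(t,m.sum(),*(np.percentile(L[m],[2,50,98],axis=0).round(4).tolist() if m.sum()>3 else []))
for s in(0,1):
    k=S==s
    b=k&(abs(L[:,2]-.077)<.004); q(b&(L[:,1]>-.05)&(L[:,1]<.12)&(abs(L[:,0])<.07),'bed')
    q(k&(L[:,2]>.18)&(L[:,1]<.13)&(L[:,1]>.02)&(abs(L[:,0])<.1),'above rests')
    for side in(-1,1):
        w=k&(abs(L[:,0]-side*.033)<.013)&(L[:,2]>.155)&(L[:,2]<.19)&(L[:,1]>-.13)&(L[:,1]<.13)
        h,e=np.histogram(L[w,1],np.arange(-.13,.135,.005)); print('rest hist',side,[(round(a,3),int(n)) for a,n in zip(e,h) if n])
    w=k&(abs(L[:,0])<.02)&(L[:,2]>.16)&(L[:,2]<.2)&(L[:,1]<.15)&(L[:,1]>-.25)
    h,e=np.histogram(L[w,1],np.arange(-.25,.155,.005)); print('axis hist',[(round(a,3),int(n)) for a,n in zip(e,h) if n])
    q(k&(L[:,2]>.235)&(L[:,1]<.05)&(abs(L[:,0])<.07),'bar')
    q(k&(L[:,2]>.2)&(L[:,2]<.215)&(L[:,1]<.05)&(abs(L[:,0])<.07),'body top')
    q(k&(L[:,2]>.1)&(L[:,2]<.215)&(L[:,1]<-.05)&(abs(L[:,0])<.1),'tailall')
E
python3 fit2.py
```

```text
origin [0.5399 0.1716]
bed 805 [-0.0479, -0.0483, 0.0734] [0.0307, 0.0321, 0.0775] [0.0513, 0.1175, 0.0806]
above rests 196 [-0.0381, 0.061, 0.1803] [0.0057, 0.1126, 0.1879] [0.0378, 0.1291, 0.196]
rest hist -1 [(np.float64(-0.035), 20), (np.float64(-0.03), 24), (np.float64(-0.025), 24), (np.float64(-0.02), 26), (np.float64(0.055), 15), (np.float64(0.06), 31), (np.float64(0.065), 23), (np.float64(0.07), 22), (np.float64(0.075), 2)]
rest hist 1 [(np.float64(-0.035), 23), (np.float64(-0.03), 6), (np.float64(-0.025), 12), (np.float64(-0.02), 7), (np.float64(0.055), 26), (np.float64(0.06), 7), (np.float64(0.065), 9), (np.float64(0.07), 9), (np.float64(0.075), 1), (np.float64(0.115), 1)]
axis hist [(np.float64(-0.25), 23), (np.float64(-0.16), 5), (np.float64(-0.155), 29), (np.float64(-0.15), 30), (np.float64(-0.145), 26), (np.float64(-0.14), 29), (np.float64(-0.135), 51), (np.float64(-0.13), 36), (np.float64(-0.125), 34), (np.float64(-0.12), 17), (np.float64(-0.115), 12), (np.float64(-0.11), 6), (np.float64(-0.105), 1), (np.float64(-0.035), 6), (np.float64(-0.03), 5), (np.float64(-0.025),
[... 1754 characters left out ...]
4(-0.115), 14), (np.float64(-0.11), 11), (np.float64(-0.03), 7), (np.float64(-0.025), 5), (np.float64(-0.02), 6), (np.float64(0.055), 2), (np.float64(0.06), 5), (np.float64(0.065), 5), (np.float64(0.07), 7), (np.float64(0.1), 25), (np.float64(0.105), 19), (np.float64(0.11), 39), (np.float64(0.115), 29), (np.float64(0.12), 26), (np.float64(0.125), 25), (np.float64(0.13), 24), (np.float64(0.135), 29), (np.float64(0.14), 20)]
bar 215 [-0.0411, -0.2132, 0.2459] [-0.0034, -0.2047, 0.2556] [0.0347, -0.1959, 0.2612]
body top 653 [-0.0334, -0.2727, 0.2006] [-0.0046, -0.2178, 0.2076] [0.0263, -0.1634, 0.2134]
tailall 1468 [-0.0479, -0.2847, 0.1016] [-0.0135, -0.2087, 0.1942] [0.0278, -0.1166, 0.2131]
```

```bash
cat > plan.py <<'E'
from h import *
from scipy.spatial.transform import Slerp
def frame(z,y):
    z=np.array(z,float);z/=np.linalg.norm(z);y=np.array(y,float);y-=z*(y@z);y/=np.linalg.norm(y)
    return np.c_[np.cross(y,z),y,z]
yw=-.596; n=np.array([np.cos(yw)*.5,np.sin(yw)*.5,np.cos(np.pi/6)])
MID=np.array([.5025,-.2685,.120])
def ry(yaw,z): # x tool horizontal heading given -> y = z x x
    return frame(z,np.cross(z,[np.cos(yaw),np.sin(yaw),0]))
RK=ry(yw+np.pi,-n)
th=np.radians(88.8); Y=np.array([np.cos(th),np.sin(th),0]); X=np.array([Y[1],-Y[0],0]); O=np.array([.5399,.1716,0])
LP=ry(th,[0,0,-1]); BR=ry(th+np.pi/2,[0,0,-1])
lathe=lambda x,y,z:O+x*X+y*Y+np.array([0,0,z])
def cur():
    s=get_state(); return np.array(s['tcp_pos']),q2R(s['orientation']),s
def plan(wps,g):
    p,M,s=cur()
    for tp,TM in wps:
        rv=R.from_matrix(M.T@TM).as_rotvec(); N=int(max(np.ceil(np.linalg.norm(tp-p)/.055),np.ceil(np.linalg.norm(rv)/.17),1))
        sl=Slerp([0,1],R.from_matrix([M,TM])); 
        p0,q=p,M; print('--',N,'to',tp.round(4))
        for i in range(1,N+1):
            t=sl(i/N).as_matrix(); target=p0+(tp-p0)*i/N
            d=np.round(1000*q.T@(target-p),1); r=np.round(R.from_matrix(q.T@t).as_rotvec(),3)
            print([g,*d.tolist(),*r.tolist()]); p=p+q@d/1000; q=q@R.from_rotvec(r).as_matrix()
        M=q
E
python3 - <<'E'
from plan import *
p,M,s=cur()
plan([(MID+n*.1+[-.02,0,.09],RK),(MID+n*.07,RK)],1)
E
```

```text
-- 13 to [ 0.5239 -0.2966  0.2966]
[1, 26.9, -6.5, -6.7, 0.042, 0.024, -0.158]
[1, 27.7, -2.5, -5.9, 0.043, 0.024, -0.158]
[1, 27.9, 1.7, -5.2, 0.042, 0.024, -0.158]
[1, 27.5, 5.9, -4.7, 0.042, 0.024, -0.157]
[1, 26.3, 9.9, -4.4, 0.042, 0.024, -0.158]
[1, 24.5, 13.8, -4.3, 0.043, 0.024, -0.158]
[1, 22.2, 17.3, -4.4, 0.042, 0.024, -0.158]
[1, 19.3, 20.3, -4.7, 0.042, 0.024, -0.158]
[1, 16.0, 23.0, -5.1, 0.043, 0.024, -0.158]
[1, 12.3, 25.0, -5.9, 0.042, 0.024, -0.158]
[1, 8.4, 26.3, -6.7, 0.042, 0.024, -0.157]
[1, 4.4, 27.1, -7.6, 0.042, 0.024, -0.158]
[1, 0.3, 27.1, -8.7, 0.043, 0.024, -0.158]
-- 3 to [ 0.5315 -0.2881  0.1806]
[1, -19.8, 3.7, 33.2, -0.0, 0.0, -0.0]
[1, -19.7, 3.8, 33.2, -0.0, 0.0, -0.0]
[1, -19.8, 3.7, 33.2, -0.0, 0.0, -0.0]
```

>>> arm_command(
  moves=[1,20,-5,-30,0.042,0.024,-0.158,1,28,-2,-20,0.043,0.024,-0.158,1,28,2,-10,0.042,0.024,-0.158,1,28,6,-5,0.042,0.024,-0.158,1,26,10,-4,0.042,0.024,-0.158,1,25,14,-4,0.043,0.024,-0.158,1,22,17,-4,0.042,0.024,-0.158,1,19,20,-5,0.042,0.024,-0.158],
)

```text
clock: 1.9
tcp_pos: [0.4117, -0.3882, 0.3047]
orientation: [-0.173, 0.641, 0.746, 0.053]
wrist_force: [0.9, -1.2, -0.5]
finger_gap: 0.0852
grip_force: 0.0
```

>>> arm_command(
  moves=[1,16,23,-5,0.043,0.024,-0.158,1,12,25,-6,0.042,0.024,-0.158,1,8,26,-7,0.042,0.024,-0.158,1,4,27,0,0.042,0.024,-0.158,1,0,27,0,0.043,0.024,-0.158],
)

```text
clock: 2.52
tcp_pos: [0.5158, -0.3006, 0.2876]
orientation: [-0.224, 0.283, 0.93, 0.065]
wrist_force: [0.2, 0.7, 0.3]
finger_gap: 0.0856
grip_force: 0.0
```

```bash
python3 - <<'E'
from plan import *
print(cur()[2]['joint_pos'])
plan([(MID+n*.07,RK),(MID-n*.023,RK)],1)
E
```

```text
[-0.64536432  0.96685762  1.26313217  2.33653668 -0.03077378 -0.04782679]
-- 2 to [ 0.5315 -0.2881  0.1806]
[1, -26.9, 9.9, 46.2, -0.004, 0.027, 0.002]
[1, -28.2, 9.7, 45.6, -0.005, 0.026, 0.002]
-- 2 to [ 0.493  -0.262   0.1001]
[1, 0.0, -0.0, 46.5, 0.0, 0.0, -0.0]
[1, 0.0, -0.1, 46.5, 0.0, 0.0, -0.0]
```

>>> arm_command(
  moves=[1,-27,10,46,-0.004,0,0.002,1,-28,10,40,-0.004,0.02,0.002,1,0,0,0,0,0,0],
)

```text
clock: 2.9
tcp_pos: [0.5337, -0.2905, 0.1889]
orientation: [-0.235, 0.286, 0.926, 0.072]
wrist_force: [-0.3, -0.6, 1.1]
finger_gap: 0.0854
grip_force: 0.0
```

```bash
python3 - <<'E'
from plan import *
p,M,s=cur();print(s['joint_pos'],p,RK.T@M)
plan([(MID+n*.07,RK),(MID-n*.023,RK)],1)
E
```

```text
[-0.62352366  0.92063543  0.90485887  2.05066367 -0.01303975 -0.02031938] [ 0.53370953 -0.29050295  0.18891669] [[ 9.99606107e-01 -3.88848150e-03 -2.77940693e-02]
 [ 3.89145794e-03  9.99992427e-01  5.29996273e-05]
 [ 2.77936528e-02 -1.61138203e-04  9.99613669e-01]]
-- 1 to [ 0.5315 -0.2881  0.1806]
[1, -1.1, 0.7, 8.8, 0.0, 0.028, -0.004]
-- 2 to [ 0.493  -0.262   0.1001]
[1, -0.0, -0.0, 46.5, 0.0, -0.0, 0.0]
[1, -0.1, -0.0, 46.5, 0.0, -0.0, 0.0]
```

>>> arm_command(
  moves=[1,-1,1,9,0,0.028,-0.004,1,0,0,31,0,0,0,1,0,0,31,0,0,0,1,0,0,31,0,0,0,1,0,0,0,0,0,0],
)

```text
clock: 3.52
tcp_pos: [0.4937, -0.2636, 0.1043]
orientation: [-0.244, 0.285, 0.924, 0.075]
wrist_force: [0.7, -0.4, 0.1]
finger_gap: 0.0851
grip_force: 0.0
```

```bash
python3 - <<'E'
from plan import *
p,M,s=cur();print(s['joint_pos'],p-(MID-n*.023),RK.T@M,s['wrist_force'])
a=read_camera('scene')[0][150:330,110:310]; b=read_camera('top')[0][140:270,300:445]
cv2.imwrite('pics/grasp.png',np.hstack([cv2.resize(a,(440,396)),cv2.resize(b,(360,396))]))
E
```

```text
[-0.62574681  0.81710969  0.48428043  1.75478305 -0.01386908 -0.02418948] [ 0.0007373  -0.00154449  0.00418529] [[ 9.99976739e-01 -1.66583968e-03 -6.61415796e-03]
 [ 1.67138026e-03  9.99998257e-01  8.32244550e-04]
 [ 6.61276004e-03 -8.43279964e-04  9.99977780e-01]] [ 0.65495318 -0.38399302  0.11069373]
```

View pics/grasp.png

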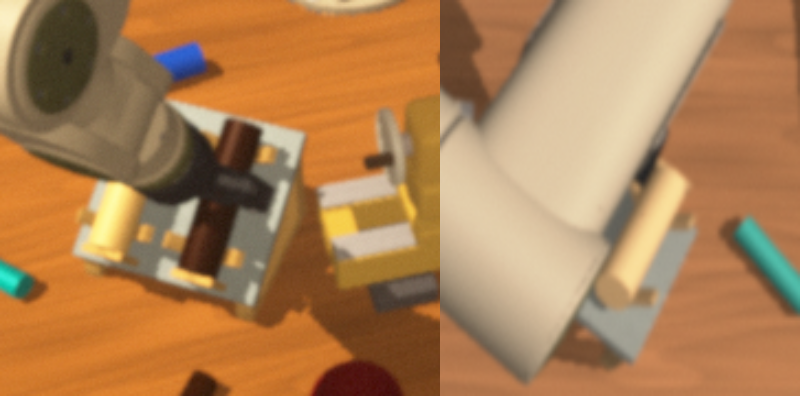

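The fingers straddle the walnut at its middle (crop 240,185) and the maple is clear. I'll close and lift.

>>> arm_command(
  moves=[-1,0,0,3,0,0,0,-1,0,0,0,0,0,0,-1,0,0,0,0,0,0,-1,0,0,0,0,0,0,-1,0,0,0,0,0,0,-1,0,0,0,0,0,0],
  newtons=50,
)

```text
clock: 4.38
tcp_pos: [0.4949, -0.2626, 0.1019]
orientation: [-0.242, 0.285, 0.925, 0.075]
wrist_force: [4.7, 1.3, 5.4]
finger_gap: 0.0386
grip_force: 50.0
```

>>> arm_command(
  moves=[-1,0,0,-8,0,0,0,-1,0,0,-20,0,0,0,-1,0,0,-30,0,0,0,-1,0,0,-30,0,0,0,-1,0,0,0,0,0,0],
)

```text
clock: 5.0
tcp_pos: [0.5302, -0.2883, 0.1783]
orientation: [-0.242, 0.285, 0.925, 0.074]
wrist_force: [-0.3, 0.5, -1.2]
finger_gap: 0.0389
grip_force: 50.0
```

```bash
python3 - <<'E'
from plan import *
p,M,s=cur();print(s['joint_pos'],s['finger_gap'],s['grip_force'])
plan([(lathe(-.001,.010,.275),LP)],-1)
E
```

```text
[-0.62366439  0.92397674  0.8771636   2.03559603 -0.01362612 -0.02265141] 0.038885776236389565 49.98275399208069
-- 9 to [0.5391 0.1816 0.275 ]
[-1, 30.2, 43.7, 4.6, -0.028, -0.052, 0.108]
[-1, 34.9, 40.1, 4.1, -0.029, -0.052, 0.108]
[-1, 39.2, 36.0, 3.2, -0.028, -0.052, 0.108]
[-1, 43.0, 31.4, 2.0, -0.028, -0.052, 0.108]
[-1, 46.2, 26.6, 0.6, -0.029, -0.052, 0.108]
[-1, 48.8, 21.5, -1.3, -0.028, -0.052, 0.108]
[-1, 50.7, 16.1, -3.3, -0.028, -0.052, 0.108]
[-1, 52.0, 10.7, -5.6, -0.029, -0.052, 0.108]
[-1, 52.4, 5.3, -8.0, -0.028, -0.052, 0.108]
```

```bash
python3 - <<'E'
from plan import *
plan([(np.array([.49,-.24,.37]),LP),(lathe(-.001,.010,.37),LP),(lathe(-.001,.010,.25),LP)],-1)
E
```

```text
-- 7 to [ 0.49 -0.24  0.37]
[-1, 20.9, 2.5, -19.6, -0.036, -0.067, 0.139]
[-1, 19.8, 0.3, -21.0, -0.037, -0.067, 0.139]
[-1, 18.2, -1.5, -22.3, -0.036, -0.067, 0.139]
[-1, 16.4, -3.1, -23.5, -0.037, -0.066, 0.138]
[-1, 14.3, -4.3, -24.6, -0.036, -0.067, 0.139]
[-1, 11.9, -5.2, -25.7, -0.037, -0.067, 0.139]
[-1, 9.5, -5.8, -26.7, -0.036, -0.067, 0.139]
-- 8 to [0.5391 0.1816 0.37  ]
[-1, 52.8, 5.0, 0.0, -0.0, -0.0, -0.0]
[-1, 52.8, 5.1, 0.0, -0.0, -0.0, -0.0]
[-1, 52.8, 5.0, 0.0, -0.0, -0.0, -0.0]
[-1, 52.9, 5.0, 0.1, -0.0, -0.0, -0.0]
[-1, 52.8, 5.0, -0.0, -0.0, -0.0, -0.0]
[-1, 52.8, 5.1, -0.0, -0.0, -0.0, -0.0]
[-1, 52.8, 5.0, -0.0, -0.0, -0.0, -0.0]
[-1, 52.8, 5.0, 0.0, -0.0, -0.0, -0.0]
-- 3 to [0.5391 0.1816 0.25  ]
[-1, 0.0, 0.0, 40.0, -0.0, -0.0, -0.0]
[-1, 0.0, 0.0, 40.0, -0.0, -0.0, -0.0]
[-1, 0.0, 0.0, 40.0, -0.0, -0.0, -0.0]
```

>>> arm_command(
  moves=[-1,21,2,-20,-0.036,-0.067,0.139,-1,20,0,-21,-0.037,-0.067,0.139,-1,18,-1,-22,-0.036,-0.067,0.139,-1,16,-3,-23,-0.037,-0.066,0.138,-1,14,-4,-25,-0.036,-0.067,0.139,-1,12,-5,-26,-0.037,-0.067,0.139,-1,10,-6,-27,-0.036,-0.067,0.139,-1,0,0,0,0,0,0],
)

```text
clock: 6.0
tcp_pos: [0.4889, -0.238, 0.3723]
orientation: [0.0, 0.714, 0.7, 0.0]
wrist_force: [0.5, 0.3, -1.9]
finger_gap: 0.0386
grip_force: 50.1
```

```bash
python3 - <<'E'
from plan import *
p,M,s=cur();print(s['joint_pos'],s['finger_gap'],s['grip_force'],LP.T@M)
plan([(lathe(-.001,.010,.37),LP)],-1)
E
```

```text
[-6.00974852e-01  2.67375156e-01  3.81837660e-01  1.68443325e+00
  4.83637657e-04  9.88924211e-01] 0.03856509679570865 50.10443150997162 [[ 9.99998303e-01  1.84143670e-03 -4.79250785e-05]
 [-1.84139006e-03  9.99997848e-01  9.55614582e-04]
 [ 4.96846792e-05 -9.55524712e-04  9.99999542e-01]]
-- 8 to [0.5391 0.1816 0.37  ]
[-1, 52.6, 5.3, 0.3, 0.0, 0.0, 0.0]
[-1, 52.5, 5.2, 0.3, 0.0, 0.0, 0.0]
[-1, 52.6, 5.3, 0.3, 0.0, 0.0, 0.001]
[-1, 52.6, 5.2, 0.3, 0.0, 0.0, -0.0]
[-1, 52.5, 5.2, 0.2, 0.001, 0.0, 0.0]
[-1, 52.6, 5.3, 0.3, -0.0, 0.0, 0.0]
[-1, 52.6, 5.2, 0.3, -0.0, 0.0, 0.001]
[-1, 52.5, 5.1, 0.3, -0.0, 0.0, -0.0]
```

>>> arm_command(
  moves=[-1,53,5,0,0,0,0,-1,53,5,0,0,0,0,-1,52,5,0,0,0,0.001,-1,53,6,0,0,0,0,-1,52,5,0,0.001,0,0,-1,53,6,0,0,0,0.001,-1,52,5,0,0,0,0,-1,53,5,0,0,0,0],
)

```text
clock: 7.0
tcp_pos: [0.5412, 0.1818, 0.3675]
orientation: [-0.004, 0.715, 0.699, -0.003]
wrist_force: [0.5, -0.6, -0.8]
finger_gap: 0.0384
grip_force: 50.1
```

>>> arm_command(
  moves=[-1,0,0,40,0,0,0,-1,0,0,40,0,0,0,-1,0,0,25,0,0,0,-1,0,0,0,0,0,0],
)

```text
clock: 7.5
tcp_pos: [0.5386, 0.1801, 0.2608]
orientation: [-0.005, 0.715, 0.699, -0.004]
wrist_force: [-0.7, 0.2, -0.3]
finger_gap: 0.0388
grip_force: 50.2
```

```bash
cat > wal.py <<'E'
from plan import *
np.set_printoptions(precision=4,suppress=True)
from scipy.optimize import least_squares
p,M,s=cur(); print('tcp',p,'lathe',X@(p-O),Y@(p-O),'gap',s['finger_gap'],s['grip_force'],s['wrist_force'])
import sys; tag=sys.argv[1]; ims=[]
for n_ in('scene','top'):
    im,d=read_camera(n_); P=cloud(n_,d); ims.append(im); C=im.astype(int)
    L=np.stack([(P-O)@X,(P-O)@Y,P[...,2]],-1)
    zc=float(sys.argv[2])
    m=(abs(L[...,0])<.04)&(L[...,1]>-.1)&(L[...,1]<.12)&(abs(L[...,2]-zc)<.045)&(C.max(-1)<95)&(C[...,2]-C[...,0]>8)
    Q=L[m]; 
    if len(Q)<60: print(n_,'few',len(Q)); continue
    def ax(p): a=np.array([p[2],1,p[3]]); return a/np.linalg.norm(a)
    def res(p):
        a=ax(p); w=Q-[p[0],.01,p[1]]; return np.linalg.norm(w-np.outer(w@a,a),axis=1)-.021
    r=least_squares(res,[0,zc,0,0],loss='soft_l1',f_scale=.002); g=abs(res(r.x))<.006
    print(n_,g.sum(),'x,z at y=.01',r.x[:2],'slopes dx,dz /dy',r.x[2:],'y ext',np.percentile(Q[g,1],[.5,99.5]),'med',np.median(abs(res(r.x))))
cv2.imwrite(f'pics/{tag}.png',np.hstack([cv2.resize(ims[0][120:300,240:520],(520,334)),cv2.resize(ims[1][110:240,100:210],(280,334))]))
E
python3 wal.py carry .285
```

```text
tcp [0.5386 0.1801 0.2608] lathe -0.0014795077089332228 0.008520143122077157 gap 0.0388311098594509 50.19508481025696 [-0.7269  0.2141 -0.3274]
scene 1029 x,z at y=.01 [-0.0025  0.2833] slopes dx,dz /dy [-0.0018  0.0212] y ext [-0.0732  0.0845] med 0.0014666905513151633
top 471 x,z at y=.01 [-0.0006  0.2826] slopes dx,dz /dy [-0.026   0.0171] y ext [-0.0721  0.0028] med 0.0015522672639529094
```

View pics/carry.png

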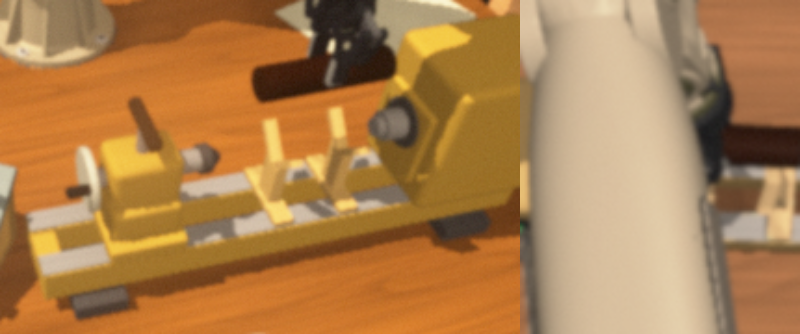

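```bash
python3 - <<'E'
from plan import *
p,M,s=cur(); print('tool axes in lathe', np.round(np.c_[X,Y,[0,0,1]].T@M,4))
T=R.from_rotvec(-.019*X).as_matrix()@LP
plan([(lathe(-.001,.0128,.163),T)],-1)
E
```

```text
tool axes in lathe [[ 0.0016  1.     -0.0064]
 [ 1.     -0.0016  0.002 ]
 [ 0.002  -0.0064 -1.    ]]
-- 2 to [0.5392 0.1844 0.163 ]
[-1, 1.8, -0.4, 50.9, -0.003, -0.01, -0.001]
[-1, 2.4, -0.6, 50.8, -0.003, -0.011, -0.001]
```

>>> arm_command(
  moves=[-1,2,0,30,0,-0.009,0,-1,2,-1,30,0,-0.009,0,-1,0,0,25,0,0,0,-1,0,0,10,0,0,0,-1,0,0,0,0,0,0],
)

```text
clock: 8.22
tcp_pos: [0.5399, 0.1841, 0.1712]
orientation: [0.004, 0.715, 0.699, -0.007]
wrist_force: [0.8, -0.7, -0.4]
finger_gap: 0.0389
grip_force: 50.2
```

```bash
python3 wal.py low .187
```

```text
tcp [0.5399 0.1841 0.1712] lathe -0.0002882069509032533 0.01252016938590587 gap 0.038891439536809465 50.24508476257324 [ 0.842  -0.6907 -0.3624]
scene 871 x,z at y=.01 [-0.0013  0.1933] slopes dx,dz /dy [-0.0021  0.0023] y ext [-0.0691  0.09  ] med 0.0012215899669609492
top 410 x,z at y=.01 [0.0009 0.1916] slopes dx,dz /dy [-0.003   0.0134] y ext [-0.0677  0.0064] med 0.0018447561879276868
```

View pics/low.png

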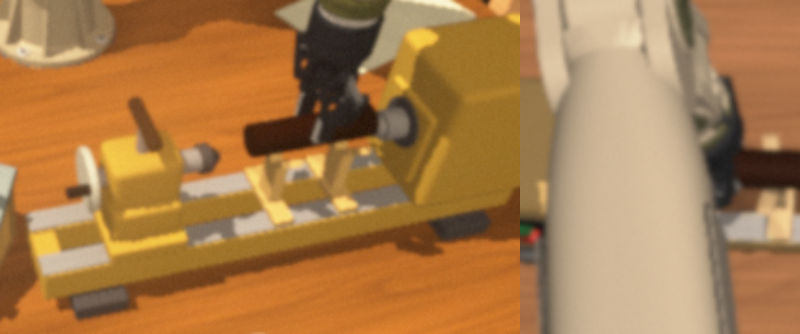

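The blank is level, 10 mm short of the drive centre and about 17 mm above seating. I'll lower it gently.

>>> arm_command(
  moves=[-1,0,0,7,0,0,0,-1,0,0,4,0,0,0,-1,0,0,2,0,0,0,-1,0,0,1,0,0,0,-1,0,0,0,0,0,0],
)

```text
clock: 8.95
tcp_pos: [0.5395, 0.184, 0.1569]
orientation: [0.004, 0.715, 0.699, -0.007]
wrist_force: [-0.0, -0.0, -1.0]
finger_gap: 0.0387
grip_force: 50.2
```

>>> arm_command(
  moves=[-1,0,0,1,0,0,0,-1,0,0,0,0,0,0],
)

```text
clock: 9.2
tcp_pos: [0.5395, 0.184, 0.1559]
orientation: [0.004, 0.715, 0.699, -0.007]
wrist_force: [-0.1, -0.1, -1.7]
finger_gap: 0.0386
grip_force: 50.2
```

>>> arm_command(
  moves=[-1,0,0,1,0,0,0,-1,0,0,0,0,0,0],
)

```text
clock: 9.45
tcp_pos: [0.5396, 0.184, 0.1554]
orientation: [0.004, 0.715, 0.699, -0.007]
wrist_force: [-1.1, -0.9, 3.4]
finger_gap: 0.0384
grip_force: 51.0
```

>>> arm_command(
  moves=[-1,0,0,0.5,0,0,0,-1,0,0,0,0,0,0],
)

```text
clock: 9.7
tcp_pos: [0.5396, 0.184, 0.1553]
orientation: [0.004, 0.715, 0.699, -0.006]
wrist_force: [-2.5, -0.6, 5.8]
finger_gap: 0.0385
grip_force: 51.6
```

```bash
python3 wal.py seat .176
```

```text
tcp [0.5396 0.184  0.1553] lathe -0.0005695935779248671 0.012405152021952116 gap 0.038465046698031816 51.603909730911255 [-2.5481 -0.629   5.8031]
scene 846 x,z at y=.01 [-0.0018  0.1777] slopes dx,dz /dy [-0.002   0.0117] y ext [-0.0693  0.0897] med 0.0013516605018099176
top 406 x,z at y=.01 [-0.0003  0.1748] slopes dx,dz /dy [-0.0209 -0.0038] y ext [-0.0683  0.0068] med 0.0015921552085031501
```

>>> arm_command(
  moves=[-0.05,0,0,0,0,0,0,0,0,0,0,0,0,0,0.2,0,0,0,0,0,0,0.6,0,0,0,0,0,0,1,0,0,0,0,0,0,1,0,0,0,0,0,0,1,0,0,0,0,0,0],
)

```text
clock: 10.68
tcp_pos: [0.5395, 0.184, 0.1544]
orientation: [0.004, 0.715, 0.699, -0.007]
wrist_force: [0.6, -0.4, 0.3]
finger_gap: 0.0852
grip_force: 0.0
```

>>> arm_command(
  moves=[1,0,0,-10,0,0,0,1,0,0,-40,0,0,0,1,0,0,-50,0,0,0,1,0,0,-60,0,0,0,1,0,0,-40,0,0,0,1,0,0,0,0,0,0],
)

```text
clock: 11.42
tcp_pos: [0.5417, 0.1874, 0.359]
orientation: [0.006, 0.715, 0.699, -0.003]
wrist_force: [-0.2, 0.3, -0.2]
finger_gap: 0.0852
grip_force: 0.0
```

```bash
python3 wal.py rel .175; python3 - <<'E'
from plan import *
plan([(lathe(-.001,-.2045,.34),BR),(lathe(-.001,-.2045,.231),BR)],1)
E
```

```text
tcp [0.5417 0.1874 0.359 ] lathe 0.0014243698787567167 0.015831960572933325 gap 0.08523228959744936 0.0 [-0.2109  0.2617 -0.2241]
scene 1091 x,z at y=.01 [-0.0026  0.1755] slopes dx,dz /dy [ 0.0066 -0.0006] y ext [-0.0691  0.0886] med 0.0009655801764517045
top 669 x,z at y=.01 [-0.0006  0.1737] slopes dx,dz /dy [ 0.0052 -0.0003] y ext [-0.068   0.0593] med 0.0017175227735762109
-- 10 to [ 0.5346 -0.0328  0.34  ]
[1, -22.0, -0.1, 1.8, -0.001, 0.001, -0.157]
[1, -21.7, -3.5, 1.8, -0.002, 0.001, -0.158]
[1, -20.9, -6.9, 1.7, -0.001, 0.001, -0.157]
[1, -19.5, -10.0, 1.7, -0.002, 0.001, -0.157]
[1, -17.7, -13.0, 1.7, -0.001, 0.001, -0.157]
[1, -15.5, -15.7, 1.7, -0.001, 0.001, -0.158]
[1, -12.9, -17.8, 1.6, -0.002, 0.001, -0.157]
[1, -9.8, -19.7, 1.5, -0.001, 0.001, -0.157]
[1, -6.7, -20.9, 1.6, -0.002, 0.001, -0.158]
[1, -3.3, -21.8, 1.5, -0.001, 0.001, -0.157]
-- 2 to [ 0.5346 -0.0328  0.231 ]
[1, -0.0, 0.0, 54.5, 0.0, 0.0, 0.0]
[1, -0.0, 0.0, 54.5, 0.0, 0.0, 0.0]
```

View pics/rel.png

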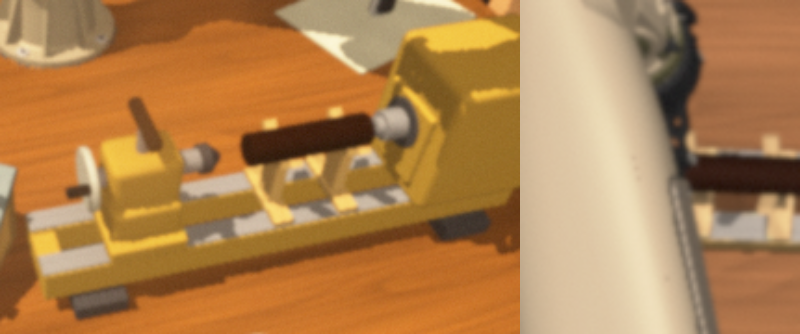

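The blank rests level in both Vs (crop 245–375, 135), with a gap of about 10 mm to the drive centre. Now the tail bar.

>>> arm_command(
  moves=[1,-22,0,2,-0.001,0.001,-0.157,1,-22,-3,2,-0.002,0.001,-0.158,1,-21,-7,2,-0.001,0.001,-0.157,1,-19,-10,2,-0.002,0.001,-0.157,1,-18,-13,2,-0.001,0.001,-0.157,1,-16,-16,2,-0.001,0.001,-0.158,1,-13,-18,1,-0.002,0.001,-0.157,1,-10,-20,1,-0.001,0.001,-0.157],
)

```text
clock: 12.52
tcp_pos: [0.5352, 0.0091, 0.3403]
orientation: [-0.001, 0.165, 0.986, -0.002]
wrist_force: [0.8, 0.0, -0.1]
finger_gap: 0.0855
grip_force: 0.0
```

>>> arm_command(
  moves=[1,-7,-21,1,-0.002,0.001,-0.158,1,-3,-22,1,-0.001,0.001,-0.157,1,0,0,0,0,0,0],
)

```text
clock: 12.9
tcp_pos: [0.534, -0.0355, 0.3384]
orientation: [-0.002, 0.012, 1.0, 0.0]
wrist_force: [-0.0, 1.3, -0.5]
finger_gap: 0.0851
grip_force: 0.0
```

```bash
python3 - <<'E'
from plan import *
p,M,s=cur(); print('tool axes in lathe', np.round(np.c_[X,Y,[0,0,1]].T@M,4),s['joint_pos'])
plan([(lathe(-.001,-.2045,.231),BR)],1)
E
```

```text
tool axes in lathe [[-1.0e+00  3.3e-03 -4.4e-03]
 [ 3.3e-03  1.0e+00  5.0e-04]
 [ 4.4e-03  5.0e-04 -1.0e+00]] [-2.16266417e-01  2.39697921e-01  2.61595404e-01  1.59713188e+00
 -3.55446695e-04 -1.92066956e-01]
-- 2 to [ 0.5346 -0.0328  0.231 ]
[1, -0.5, 1.3, 53.7, 0.0, -0.002, -0.002]
[1, -0.4, 1.4, 53.7, 0.001, -0.002, -0.001]
```

>>> arm_command(
  moves=[1,0,2,45,0,-0.002,-0.002,1,-1,1,45,0,-0.002,-0.001,1,0,0,15,0,0,0,1,0,0,0,0,0,0],
)

```text
clock: 13.4
tcp_pos: [0.5352, -0.0309, 0.2346]
orientation: [0.0, 0.009, 1.0, 0.0]
wrist_force: [0.7, -0.1, 0.5]
finger_gap: 0.0854
grip_force: 0.0
```

>>> arm_command(
  moves=[-1,0,0,0,0,0,0,-1,0,0,0,0,0,0,-1,0,0,0,0,0,0,-1,0,0,0,0,0,0,-1,0,0,0,0,0,0,-1,0,0,0,0,0,0,-1,0,0,0,0,0,0],
  newtons=40,
)

```text
clock: 14.28
tcp_pos: [0.5368, -0.032, 0.2367]
orientation: [0.003, 0.009, 1.0, -0.001]
wrist_force: [-0.3, -0.9, 5.8]
finger_gap: -0.0001
grip_force: 2.9
```

```bash
python3 - <<'E'
from plan import *
p,M,s=cur(); print('lathe y',Y@(p-O),s['wrist_force'])
im=read_camera('scene')[0]; cv2.imwrite('pics/bar.png',cv2.resize(im[120:300,240:520],(700,450)))
E
```

```text
lathe y -0.20364862648453744 [-0.28332819 -0.87908648  5.84877711]
```

View pics/bar.png

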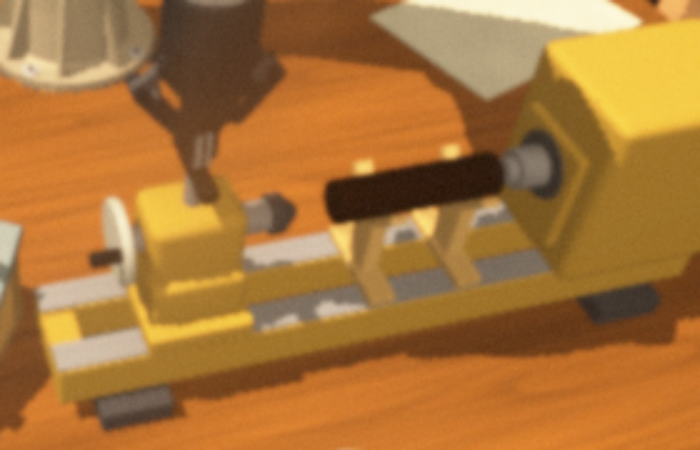

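The gap reads 0, so the fingers did not end up around the bar. The picture shows them at crop 200,150, over the bar's middle. I'll check with depth and a second view.

```bash
python3 - <<'E'
from plan import *
np.set_printoptions(precision=3,suppress=True)
s=get_state(); print(s['finger_gap'],s['grip_force'],s['wrist_force'],s['tcp_pos'],s['ft_torque'])
for n_ in('scene','top'):
    im,d=read_camera(n_); P=cloud(n_,d); L=np.stack([(P-O)@X,(P-O)@Y,P[...,2]],-1)
    m=(abs(L[...,0])<.06)&(L[...,1]>-.28)&(L[...,1]<-.12)&(L[...,2]>.22)&(L[...,2]<.32)
    print(n_,m.sum())
    for z0 in np.arange(.22,.32,.01):
        k=m&(L[...,2]>=z0)&(L[...,2]<z0+.01)
        if k.sum()>3: print(round(z0,2),k.sum(),np.percentile(L[k],[5,50,95],axis=0)[:,:2].tolist(), np.median(im[k],0))
    if n_=='scene': 
        cv2.imwrite('pics/bar2.png',cv2.resize(im[140:240,270:370],(600,600),interpolation=cv2.INTER_CUBIC))
E
```

```text
0.00020573516759695503 2.8591257333755493 [ 0.6   -1.417  4.892] [ 0.537 -0.032  0.237] [-0.149  0.143  0.003]
scene 651
0.22 19 [[-0.0011261175336446715, -0.2128615373094575], [0.0032146939444163075, -0.2096823623212406], [0.006216194441965494, -0.20552682172440323]] [100. 127. 157.]
0.23 11 [[-0.0039144592135977405, -0.21327096035564352], [0.0014119750567523127, -0.2119734126220264], [0.0045197550267474405, -0.20920157375948617]] [ 93. 125. 165.]
0.24 21 [[-0.031132246259346553, -0.21332187022494004], [0.034501334517122055, -0.20916891317025832], [0.037654365134370586, -0.19834919345829577]] [ 43.  94. 141.]
0.25 146 [[-0.034347253993738835, -0.21405877651759764], [0.01928556166109886, -0.2101181645244921], [0.03661218773073679, -0.19923687537340984]] [ 41.  73. 111.]
0.26 30 [[0.00625834000430042, -0.21369394671871564], [0.010843528877335324, -0.20623914109017077], [0.019006293288300367, -0.1957759990148319]] [ 63.5  95.  129.5]
0.27 52 [[-0.00348336443104316, -0.21852341264605615], [0.008995289971952381, -0.20926169901812786], [0.012014118935154973, -0.19317507510787435]] [ 59.5 
[... 632 characters left out ...]
3804231366317]] [39. 65. 99.]
top 34
0.24 5 [[-0.035169555359329224, -0.21329196901212708], [-0.013667462934560937, -0.21303384631708902], [-0.0060211586830317175, -0.21201356764503504]] [103. 144. 173.]
0.25 6 [[-0.03758334536315651, -0.21327824868774542], [-0.031732371611203375, -0.21180527141230804], [-0.006031103166632549, -0.21152011751613625]] [ 92.5 124.5 148. ]
0.3 6 [[-0.011084693749709964, -0.23626157955585253], [-0.01008987037202606, -0.2295504618102], [-0.008655233937598903, -0.2246378913271641]] [ 75.5 120.5 151. ]
0.31 14 [[-0.01125191714928216, -0.24030383845061573], [-0.008588368406856554, -0.23208909756940657], [-0.0004182991551738742, -0.22725156683303618]] [37.  47.5 57.5]
```

View pics/bar2.png

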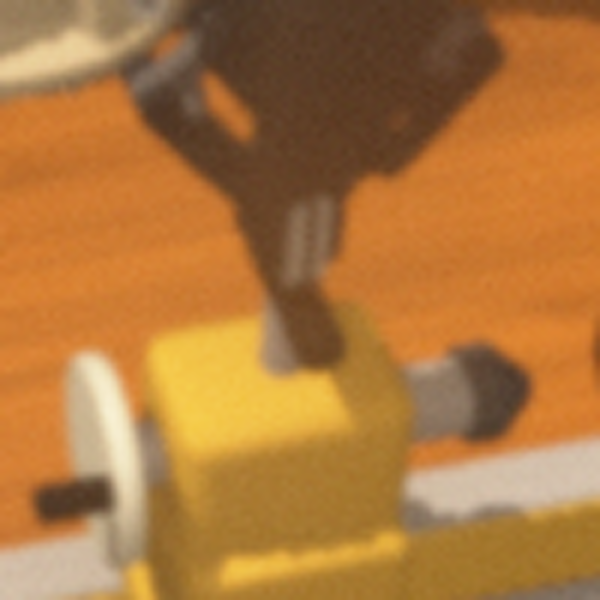

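The depth shows the shut fingertips on top of the bar (z about 0.26). So the real tips sit about 23 mm behind the reported TCP. That also explains the 39 mm grip on the blank. I'll back off, open and go deeper.

>>> arm_command(
  moves=[-1,0,0,-10,0,0,0,1,0,0,0,0,0,0,1,0,0,0,0,0,0,1,0,0,0,0,0,0,1,0,0,0,0,0,0,1,0,0,0,0,0,0,1,0,0,0,0,0,0],
)

```text
clock: 15.3
tcp_pos: [0.5359, -0.0316, 0.2453]
orientation: [0.001, 0.009, 1.0, -0.0]
wrist_force: [-0.0, 0.1, 0.2]
finger_gap: 0.0854
grip_force: 0.0
```

>>> arm_command(
  moves=[1,0,0,15,0,0,0,1,0,0,10,0,0,0,1,0,0,8,0,0,0,1,0,0,0,0,0,0],
)

```text
clock: 15.8
tcp_pos: [0.5354, -0.0315, 0.2112]
orientation: [0.001, 0.009, 1.0, 0.0]
wrist_force: [-0.2, 1.0, 1.0]
finger_gap: 0.0855
grip_force: 0.0
```

>>> arm_command(
  moves=[-1,0,0,0,0,0,0,-1,0,0,0,0,0,0,-1,0,0,0,0,0,0,-1,0,0,0,0,0,0,-1,0,0,0,0,0,0,-1,0,0,0,0,0,0],
)

```text
clock: 16.55
tcp_pos: [0.5362, -0.0319, 0.2127]
orientation: [0.002, 0.009, 1.0, -0.0]
wrist_force: [-0.0, -1.7, 2.1]
finger_gap: 0.0168
grip_force: 39.1
```

>>> arm_command(
  moves=[-1,0,5,0,0,0,0,-1,0,8,0,0,0,0,-1,0,8,0,0,0,0,-1,0,8,0,0,0,0,-1,0,4,0,0,0,0,-1,0,0,0,0,0,0],
)

```text
clock: 17.3
tcp_pos: [0.5371, 0.0011, 0.2127]
orientation: [0.002, 0.009, 1.0, -0.0]
wrist_force: [-0.4, -3.3, 3.0]
finger_gap: 0.0165
grip_force: 39.4
```

>>> arm_command(
  moves=[-1,0,3,0,0,0,0,-1,0,3,0,0,0,0,-1,0,2,0,0,0,0,-1,0,0,0,0,0,0],
)

```text
clock: 17.8
tcp_pos: [0.5373, 0.0085, 0.2127]
orientation: [0.002, 0.009, 1.0, -0.001]
wrist_force: [0.9, -4.7, 3.8]
finger_gap: 0.0168
grip_force: 39.4
```

```bash
python3 wal.py push .175; python3 - <<'E'
from plan import *
im,d=read_camera('scene');P=cloud('scene',d);L=np.stack([(P-O)@X,(P-O)@Y,P[...,2]],-1)
w=(abs(L[...,0])<.02)&(L[...,2]>.165)&(L[...,2]<.2)&(L[...,1]<.0)&(L[...,1]>-.14); C=im.max(-1)
h,e=np.histogram(L[w][:,1],np.arange(-.14,.0,.004)); print([(round(float(a),3),int(n)) for a,n in zip(e,h)])
E
```

```text
tcp [0.5373 0.0085 0.2127] lathe 0.0008126875182114121 -0.16316592073177297 gap 0.016760489824754952 39.44334089756012 [ 0.8663 -4.7122  3.7664]
scene 1222 x,z at y=.01 [-0.0027  0.1752] slopes dx,dz /dy [0.0133 0.0046] y ext [-0.0913  0.0947] med 0.0010721948088558662
top 500 x,z at y=.01 [-0.0008  0.1741] slopes dx,dz /dy [ 0.0144 -0.0123] y ext [0.0042 0.113 ] med 0.0017068437322275542
[(-0.14, 0), (-0.136, 0), (-0.132, 0), (-0.128, 0), (-0.124, 0), (-0.12, 0), (-0.116, 12), (-0.112, 21), (-0.108, 19), (-0.104, 25), (-0.1, 20), (-0.096, 25), (-0.092, 45), (-0.088, 26), (-0.084, 29), (-0.08, 13), (-0.076, 11), (-0.072, 7), (-0.068, 47), (-0.064, 48), (-0.06, 30), (-0.056, 30), (-0.052, 32), (-0.048, 33), (-0.044, 26), (-0.04, 30), (-0.036, 32), (-0.032, 30), (-0.028, 31), (-0.024, 28), (-0.02, 31), (-0.016, 29), (-0.012, 29), (-0.008, 28)]
```

>>> arm_command(
  moves=[-1,0,1.5,0,0,0,0,-1,0,1.5,0,0,0,0,-1,0,0,0,0,0,0],
)

```text
clock: 18.32
tcp_pos: [0.5373, 0.0113, 0.2127]
orientation: [0.002, 0.009, 1.0, -0.001]
wrist_force: [1.0, -5.8, 3.6]
finger_gap: 0.0165
grip_force: 39.4
```

>>> arm_command(
  moves=[-1,0,1,0,0,0,0,-1,0,1,0,0,0,0,-1,0,0,0,0,0,0],
)

```text
clock: 18.7
tcp_pos: [0.5374, 0.0132, 0.2127]
orientation: [0.002, 0.009, 1.0, -0.001]
wrist_force: [-0.4, -6.1, 3.5]
finger_gap: 0.0164
grip_force: 39.4
```

>>> arm_command(
  moves=[-1,0,1,0,0,0,0,-1,0,0,0,0,0,0],
)

```text
clock: 18.95
tcp_pos: [0.5374, 0.0142, 0.2127]
orientation: [0.002, 0.009, 1.0, -0.001]
wrist_force: [0.8, -5.7, 2.7]
finger_gap: 0.0165
grip_force: 39.4
```

>>> arm_command(
  moves=[-1,0,1,0,0,0,0,-1,0,0,0,0,0,0],
)

```text
clock: 19.2
tcp_pos: [0.5374, 0.0149, 0.2127]
orientation: [0.002, 0.009, 1.0, -0.001]
wrist_force: [0.1, -6.7, 3.1]
finger_gap: 0.0167
grip_force: 39.5
```

>>> arm_command(
  moves=[-1,0,1,0,0,0,0,-1,0,0,0,0,0,0],
)

```text
clock: 19.45
tcp_pos: [0.5374, 0.0149, 0.2127]
orientation: [0.002, 0.01, 1.0, -0.002]
wrist_force: [-0.0, -10.1, 3.8]
finger_gap: 0.0167
grip_force: 39.5
```

>>> arm_command(
  moves=[-1,0,1,0,0,0,0,-1,0,0,0,0,0,0],
)

```text
clock: 19.7
tcp_pos: [0.5375, 0.0149, 0.2127]
orientation: [0.002, 0.01, 1.0, -0.003]
wrist_force: [0.2, -13.6, 4.2]
finger_gap: 0.017
grip_force: 39.5
```

>>> arm_command(
  moves=[-1,0,1,0,0,0,0,-1,0,0,0,0,0,0],
)

```text
clock: 19.95
tcp_pos: [0.5375, 0.0149, 0.2127]
orientation: [0.002, 0.01, 1.0, -0.004]
wrist_force: [-1.2, -17.2, 2.5]
finger_gap: 0.0169
grip_force: 39.6
```

The tailstock has stalled and the push force is rising, so the blank is home. I'll ease the preload, release and retreat upward.

>>> arm_command(
  moves=[-1,0,-1.5,0,0,0,0,-0.4,0,0,0,0,0,0,0,0,0,0,0,0,0,1,0,0,0,0,0,0,1,0,0,0,0,0,0,1,0,0,0,0,0,0,1,0,0,0,0,0,0],
)

```text
clock: 20.82
tcp_pos: [0.5369, 0.018, 0.2123]
orientation: [0.002, 0.009, 1.0, -0.0]
wrist_force: [0.3, -0.8, -0.7]
finger_gap: 0.0856
grip_force: 0.0
```

>>> arm_command(
  moves=[1,0,0,-20,0,0,0,1,0,0,-40,0,0,0,1,0,0,-50,0,0,0,1,60,0,0,0,0,0,1,60,0,0,0,0,0,1,40,0,0,0,0,0,1,0,0,0,0,0,0],
)

```text
clock: 21.7
tcp_pos: [0.3744, 0.0211, 0.3227]
orientation: [0.002, 0.009, 1.0, -0.0]
wrist_force: [-0.6, -0.8, 0.9]
finger_gap: 0.0852
grip_force: 0.0
```

```bash
python3 wal.py fin .175; python3 - <<'E'
from h import *
a=read_camera('scene')[0]
cv2.imwrite('pics/final.png',np.hstack([cv2.resize(a[170:260,300:480],(800,400),interpolation=cv2.INTER_CUBIC)]))
E
```

```text
tcp [0.3744 0.0211 0.3227] lathe -0.1622817414652091 -0.1539202681363871 gap 0.08517502214221526 0.0 [-0.5894 -0.8327  0.8711]
scene 1143 x,z at y=.01 [-0.0028  0.1754] slopes dx,dz /dy [0.0119 0.0011] y ext [-0.0833  0.0992] med 0.0010574770497785956
top 375 x,z at y=.01 [-0.0005  0.1731] slopes dx,dz /dy [0.0025 0.0137] y ext [0.0281 0.1015] med 0.0016873744220888172
```

View pics/final.png

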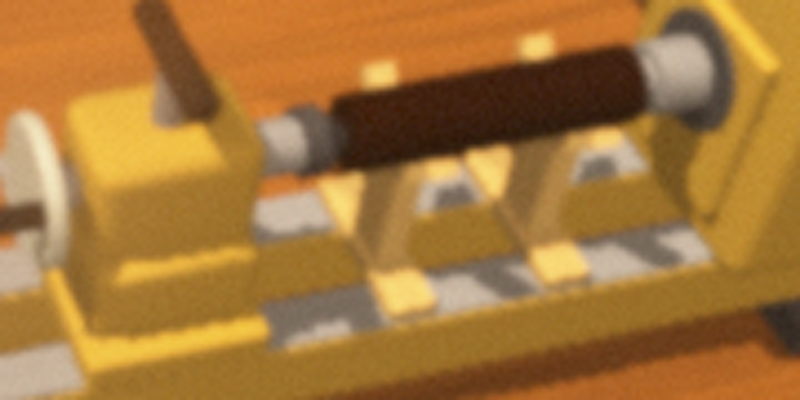

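The walnut sits between the tail point (crop 335,135) and the drive centre (645,75), touching at both ends, and the robot is clear.

```bash
python3 -c "
from workcell import hand_in; print(hand_in())"
```

```text
the job is handed in; nothing more can be done
None
```

I laid the walnut blank level in the V rests, clamped it between the drive centre and the tailstock point with no visible gap at either end, and handed the job in at about 22 s; no verdict came back.

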